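# Switch on the dust extractor under its push-latch cover

### The job

Switch on the bench's dust extractor: press the cream cover of the dark grey switch box once so that its push latch lets go and it springs up, rock the green switch over to on (its front end, the one with the white bar, down), then push the cover back down and press it home so that it stays latched shut, which keeps filings out of the switches. Do it all by pushing with the fingertips: pick nothing up, leave the black rocker off and leave the things lying round the box where they are.

Things in the scene. Friction and masses are not known exactly. Their poses are not given: they have to be found in the camera images.
- switch_box: dark grey box screwed to the bench, 152 (x) x 132 (y) x 64 mm high, 162 mm over its side ears. Origin: centre of its underside; -x is its front, roughly to the robot; a conduit comes out behind. The cream cover on top is hinged at the back. Inside, a panel 44 mm up carries two rocker switches side by side, 54 mm apart; the front 22 mm of the inside is the latch well with black cheeks 46 mm high
- cover (a joint): cover angle, rad: 0 shut and latched (its top 1 mm above the rim), 1.70 fully open (leaning a little back). A damped spring (0.2 Nm shut, 0.12 open) swings it up in 2 s. Push latch: press the shut cover past -0.07 (hard stop -0.076, 7.5 mm down at the pad; 5 to 10 N) and let go: it springs open. Swing it down, press as far again and let go: it latches at 0. A shorter press leaves it as it was
- cover_pad (a point): centre of the round black finger pad (26 mm across) on the cover's outer face: the place to press. 98 mm from the hinge axis, 4.6 mm above it when shut; swings with the cover, which is 112 mm wide and reaches 118 mm from the hinge axis. A black latch tongue, 21 mm wide and 44 mm long, stands on the inner side near the free edge
- cover_hinge (a point): middle of the cover's hinge axis, which runs along the box's y axis at the back of the box; 56 mm behind the box's centre and 61 mm above the bench
- green_rocker (a joint): angle in rad of the green rocker: 0 = off (its front end, with a white bar, stands up), 0.44 = on (front end down). It snaps over at the middle (0.22) and stays at either end; about 4 N pressed on the front end flips it
- green_rocker_on_end (a point): point on top of the green rocker's front end, 10.5 mm in front of its pivot, to be pushed down; 55 mm above the bench when off, 50 mm when on. The rocker is 19 mm wide and 29 mm long, in a black frame 26 x 37 mm standing 4 mm above the panel. It may be the left or the right one of the two
- black_rocker (a joint): angle in rad of the black rocker, of the same kind; 0 = off, where it starts and must stay
- black_rocker_on_end (a point): the same point on the black rocker, beside the green one
- tape_roll: small roll of cream paper tape lying flat, 42 mm across, 19 mm high, right of the box; origin at the centre of its underside; leave it
- ring_blank: gold ring lying flat, 21 mm across, 8 mm high, at the left of the box; leave it
- bench_block: bare steel block 52 x 52 x 28 mm, left of the box; leave it
- pliers: small pliers with red grips lying flat, 147 mm long; leave them
- mandrel: tapered steel ring stick with a wooden handle, 324 mm long, lying flat at the left; leave it
- saw: piercing saw with a wooden handle, 258 mm long, lying flat behind the box; leave it
- wood_clamp: wooden hand clamp, 136 mm long, 24 mm high, lying at the right; leave it

How it is judged:
By the outcome, as a careful person would: the job done as asked, in the order asked, and still so for the second after the job is handed in, with the robot touching nothing.
It also fails if it takes over 48 s, if anything falls off the work surface, if the arm or the gripper's body presses on something with over 40 N, if the wrist force passes 120 N, or if a joint passes its speed limit or range.

### The arm

A 6-joint arm with a two-finger parallel gripper is mounted at the origin on a cart in front of the work surface, level with it; the furniture and walls round the work are solid. World frame = base frame: x ahead of the robot, y to its left, z up, the work surface at z = 0. Lengths are in mm, angles in rad, forces in N, time in s.
With the tool pointing down it reaches from about 400 to 925 mm from the base axis. Payload 3.4 kg.
Tool frame: the origin (TCP) lies on the centre line of the jaws, within the pads' length; the fingertips stand 17 mm ahead of it and the grasp point (between the pads) lies 2 mm behind it; z points along the fingers, y is the line along which they close (so a half turn about z gives the same grasp; the last joint's range is limited). The gripper opens to 85 mm and grips with 20 to 120 N. Pads are 22 mm wide; open, the fingers measure 114 mm over their backs; the gripper's body (76 mm by 85 mm) begins 54 mm behind the grasp point. The pads swing forward as they close: fully open they stand 13 mm farther back than shut.
Start: joints at [-1.333, 0.307, 1.506, -0, 1.328, -0.073], TCP at [176.37, -547.289, 248.305] pointing down, gripper open.
Joint ranges: [-3.12, 3.12], [-1.05, 2.28], [0.14, 2.33], [-1.42, 4.57], [0.1, 2.73], [-2.68, 2.68]. Speed limits (rad/s): [2.57, 2.57, 3.14, 3.14, 3.14, 3.14].

### API

Orientations are given as [roll, pitch, yaw] about the fixed x, y, z axes, in that order (R = Rz(yaw) Ry(pitch) Rx(roll)).
In Python, from cell import env gives the robot as it stands.
- The arm moves only by the tool move_arm, never from a script. Its argument "series" is a list of rows, each an object of numbers: "hand": the closure, from 0 (fully open) to 1 (shut); "x", "y", "z": the shift along the world's x, y, z in cm; "ax", "ay", "az": the turn, a rotation vector about the world's x, y, z in rad. A call has exactly 8 rows; each row is the pose to reach, as a shift and turn from the pose commanded when the call began; what a row does not reach only later rows make up. A row lasts 1/10 s, in which the tool goes at most 50 mm and 8.59 degrees, less where a joint would pass 70% of its speed; a pose out of reach is approached as far as the arm can. A call with a gripper value outside its range is refused whole. The fingers move at their own pace and stop on an object; the grip force is fixed at half the most. Time passes only in rows, so rows that repeat a pose let the fingers close, or fill a call up. It gives the time, the measured TCP pose, the force, the opening and the grip force at its end, in the units of the state.
- env.observe(): the state, without advancing time (a new reading comes with each control period).
- env.capture(name): name is "scene" or "side" or "wrist"; returns (picture, depth): 400x640x3 uint8, red, green, blue; 400x640 float32, mm along the optical axis (not along the pixel's ray), 0 where there is no reading.
- env.camera_info(name): a dict with "fx", "fy", "cx", "cy" (pixels), "world_to_cam" (4x4, takes a point from world to camera coordinates); the wrist camera has in their place "T_tool_cam" (4x4, takes a point from camera to tool coordinates, whose origin is the TCP and whose axes are the flange's). Camera axes: x right, y up, looking along -z (the intrinsics and any distortion apply to the point x, -y, -z); pixel columns grow to the right and rows downward; lengths in mm; the calibration is good to about 2 mm. The wrist camera is an equidistant fisheye: a pixel r from the principal point sees the ray r / f radians off the axis. A picture is of the moment at which its call begins: read the wrist's pose just before it. camera_info takes no time and is no camera call.
- env.sign_off(): hands the job in; it is judged then, once.
The state is a dict: "clock": time; "joint_pos": joint angles; "dq": joint speeds; "joint_torque": joint torques, N m; "position": TCP position; "orientation": TCP orientation; "wrist_force": force on the tool from outside, world axes, zero at the start; "wrist_torque": the same for the moment, N m; "opening": finger opening in mm; "finger_force": force on a finger pad.
Only numpy, scipy, OpenCV 4.12 (cv2) and the standard library are available. Lean on these libraries where they do the work, as an engineer would, in place of code of your own. Each camera call takes 0.05 s, during which the arm holds its last target. There are 200 camera calls.

## Working session

There is one attempt and no reset: what is moved stays moved. The work goes in short steps, Python scripts to look and compute and a tool call to move; the robot and the scene stay as the last step left them, time stands still between calls to the robot, and variables do not carry over. Pictures are saved under pics/ and viewed, at most 10 in all, crops included, and the job is handed in when it is done.

Besides the shell and the picture viewer there is one more tool, called after "Request:" as a command line: name --argument value ..., lists and objects as JSON in quotes. move_arm: Moves the arm, as the interface text tells. Its arguments: {"type":"object","properties":{"series":{"type":"array","items":{"type":"object","properties":{"hand":{"type":"number"},"x":{"type":"number"},"y":{"type":"number"},"z":{"type":"number"},"ax":{"type":"number"},"ay":{"type":"number"},"az":{"type":"number"}}}}},"required":["series"]}

```bash
mkdir -p pics; ls; cat > h.py <<'E'
from cell import env
import numpy as np, cv2
def snap(n,f):
    p,d=env.capture(n); cv2.imwrite(f'pics/{f}.png',p[:,:,::-1]); np.save(f'pics/{f}.npy',d); return p,d
def world(n,d,u,v):
    i=env.camera_info(n); z=np.median(d[v-1:v+2,u-1:u+2])
    c=np.array([(u-i['cx'])/i['fx']*z,-(v-i['cy'])/i['fy']*z,-z,1])
    return (np.linalg.inv(np.array(i['world_to_cam']))@c)[:3].round(1)
E
python3 - <<'E'
from h import *
s=env.observe(); print(s)
snap('scene','s1'); snap('side','d1')
print(env.camera_info('scene'));print(env.camera_info('side'))
E
```

```text
pics
{'clock': 0.0, 'joint_pos': array([-1.33252209e+00,  3.07615209e-01,  1.50771171e+00,  1.26878231e-05,
        1.32838659e+00, -7.34929539e-02]), 'dq': array([-0.0008004 , -0.00107564,  0.00062769,  0.0002406 , -0.00072473,
       -0.00010601]), 'joint_torque': array([-1.01014277e-03, -4.57543588e+01, -2.51915252e+01, -3.33349162e-04,
        1.33068964e-02, -3.83755577e-06]), 'position': array([ 176.20044158, -546.62561889,  247.34237412]), 'orientation': array([-3.13947843e+00, -1.68004293e-04,  3.11763953e-01]), 'wrist_force': array([0.27760763, 1.0133673 , 0.12360724]), 'wrist_torque': array([ 0.01835023, -0.02383968, -0.06172158]), 'finger_force': 0.0, 'opening': 85.25781337249627}
{'fx': 410.1272928131269, 'fy': 410.1272928131269, 'cx': 319.0503644464325, 'cy': 201.56449566603123, 'world_to_cam': array([[-7.01566990e-01, -7.12445146e-01, -1.50223955e-02,
         3.63275921e+02],
       [ 5.21411983e-01, -5.27591861e-01,  6.70653691e-01,
        -3.74659164e+02],
       [-4.85729660e-01,  4.62675634e-01,  7.41618470e-01,
        -1.03450090e+03],
       [ 0.00000000e+00,  0.00000000e+00,  0.00000000e+00,
         1.00000000e+00]])}
{'fx': 485.7675803199246, 'fy': 485.7675803199246, 'cx': 320.52684984370865, 'cy': 207.47776729861383, 'world_to_cam': array([[ 9.93677015e-01, -1.11125088e-01, -1.60375841e-02,
        -5.96677537e+02],
       [ 5.63983239e-02,  3.70510789e-01,  9.27114332e-01,
        -6.64313127e+01],
       [-9.70835639e-02, -9.22156695e-01,  3.74435324e-01,
        -1.41685629e+03],
       [ 0.00000000e+00,  0.00000000e+00,  0.00000000e+00,
         1.00000000e+00]])}
```

View pics/s1.png

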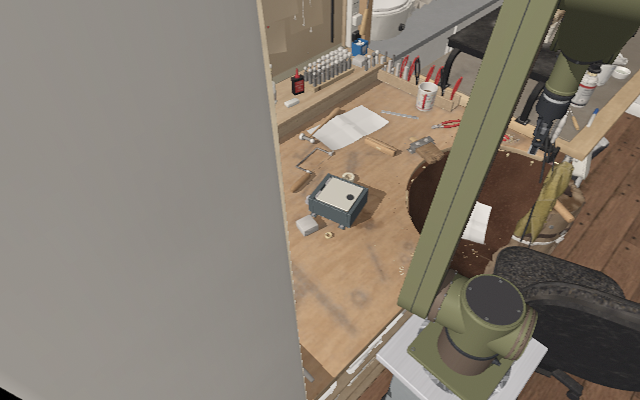

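View pics/d1.png

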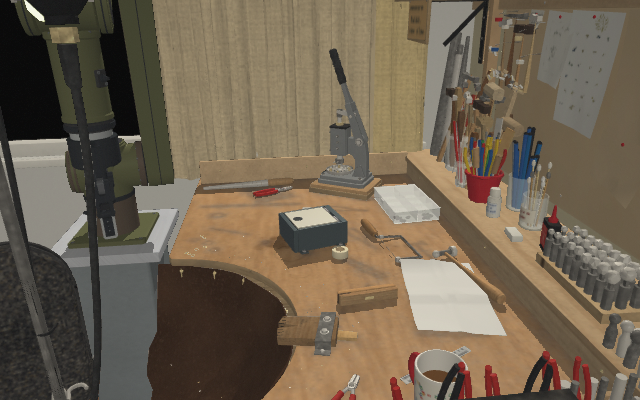

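The scene camera shows the box at about (338,200) with its pad near (350,197). The side camera shows it at about (313,230). I'll enlarge both views.

```bash
python3 - <<'E'
from h import *
a=cv2.imread('pics/s1.png')[165:240,290:390]; b=cv2.imread('pics/d1.png')[195:270,265:365]
cv2.imwrite('pics/c1.png',np.vstack([cv2.resize(a,None,fx=4,fy=4,interpolation=2),cv2.resize(b,None,fx=4,fy=4,interpolation=2)]))
d=np.load('pics/s1.npy')
for p in [(338,197),(350,197),(320,190)]: print(p,world('scene',d,*p))
d=np.load('pics/d1.npy')
for p in [(310,215),(299,212),(313,240)]: print(p,world('side',d,*p))
E
```

```text
(338, 197) [ 547.8 -115.6   63.5]
(350, 197) [ 519.8 -141.5   64.9]
(320, 190) [612.4 -98.8  60.8]
(310, 215) [ 558.7 -123.1   64.6]
(299, 212) [ 530.  -101.1   66.3]
(313, 240) [ 558.3 -203.5   27.1]
```

View pics/c1.png

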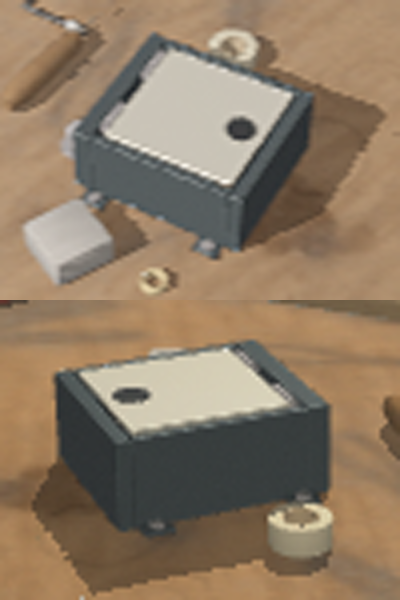

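```bash
cat >> h.py <<'E'
def onz(n,u,v,z):
    i=env.camera_info(n); T=np.linalg.inv(np.array(i['world_to_cam']))
    r=T[:3,:3]@np.array([(u-i['cx'])/i['fx'],-(v-i['cy'])/i['fy'],-1]); o=T[:3,3]
    return (o+r*(z-o[2])/r[2])[:2].round(1)
E
python3 - <<'E'
from h import *
for n,f,r,z in [('scene','s1',(165,240,300,372),64.5),('side','d1',(195,270,270,355),64.5)]:
    im=cv2.imread(f'pics/{f}.png').astype(int)
    m=np.zeros(im.shape[:2],np.uint8); y0,y1,x0,x1=r
    s=im[y0:y1,x0:x1]; m[y0:y1,x0:x1]=((s.min(2)>150)&(s[:,:,2]-s[:,:,0]<60))
    k,l,st,c=cv2.connectedComponentsWithStats(m); j=1+st[1:,4].argmax()
    v,u=np.where(l==j); P=np.array([onz(n,a,b,z) for a,b in zip(u,v)],np.float32)
    print(n,st[j],cv2.minAreaRect(P),cv2.boxPoints(cv2.minAreaRect(P)).round(1).tolist())
print('pad',onz('scene',349.9,196.8,65),onz('side',297.5,218.7,65))
for p in [(328.8,173.8),(368,188.3),(309.5,198.7),(350,217)]: print(onz('scene',*p,64))
for p in [(279.5,213.5),(297,231),(347,222),(324,205.5)]: print(onz('side',*p,64))
E
```

```text
scene [316 178  47  33 871] ((558.2139282226562, -128.94961547851562), (117.57938385009766, 112.61308288574219), 15.723061561584473) [[486.3999938964844, -90.69999694824219], [516.9000244140625, -199.10000610351562], [630.0999755859375, -167.1999969482422], [599.5, -58.79999923706055]]
side [285 207  52  21 602] ((560.8004150390625, -133.451416015625), (116.2311019897461, 107.8018798828125), 15.708633422851562) [[490.29998779296875, -97.30000305175781], [519.4000244140625, -201.10000610351562], [631.2999877929688, -169.60000610351562], [602.2000122070312, -65.80000305175781]]
pad [ 520.5 -141.8] [ 522.9 -144.6]
[ 642.8 -170.4]
[ 504.8 -211.4]
[606.8 -46.4]
[464.1 -80.9]
[475.9 -98.4]
[ 516.4 -221.4]
[ 651.5 -183.8]
[605.1 -57.6]
```

The box is yawed about 0.274 rad. The pad is near (521.5,-142,65) and the hinge near (616,-116). I'll move above the pad with the hand closed.

Request:
move_arm --series '[{"hand":1,"x":4,"y":5,"z":0,"az":-0.037},{"hand":1,"x":8,"y":9.5,"z":0,"az":-0.037},{"hand":1,"x":12,"y":14,"z":0,"az":-0.037},{"hand":1,"x":16,"y":19,"z":-2,"az":-0.037},{"hand":1,"x":20,"y":23.5,"z":-4,"az":-0.037},{"hand":1,"x":24,"y":28,"z":-6,"az":-0.037},{"hand":1,"x":27,"y":31.5,"z":-8,"az":-0.037},{"hand":1,"x":30,"y":35,"z":-10,"az":-0.037}]'

```text
invalid input at $.series[0]: expected keys hand, x, y, z, ax, ay, az
```

```bash
python3 - <<'E'
from h import *
print(env.camera_info('wrist')); s=env.observe(); print(s['position'],s['orientation'],s['clock'],s['joint_pos'],s['opening'],s['wrist_force'])
snap('wrist','w1')
E
```

```text
{'fx': 309.70691628693146, 'fy': 309.70691628693146, 'cx': 321.7161790462936, 'cy': 197.97509988506607, 'T_tool_cam': array([[ 7.57384351e-04,  9.52545260e-01,  3.04396049e-01,
         7.84172825e+01],
       [ 9.99999713e-01, -7.17680483e-04, -2.42319149e-04,
         1.30801609e-01],
       [-1.23608537e-05,  3.04396145e-01, -9.52545530e-01,
        -1.26584432e+02],
       [ 0.00000000e+00,  0.00000000e+00,  0.00000000e+00,
         1.00000000e+00]])}
[ 176.23258892 -546.70522478  247.4732118 ] [-3.13974598e+00 -1.24773785e-04  3.11800990e-01] 0.1 [-1.33248585e+00  3.07503402e-01  1.50753461e+00 -1.14898869e-05
  1.32840549e+00 -7.34878567e-02] 85.35837856253143 [0.02050478 0.42928319 0.04203704]
```

View pics/w1.png

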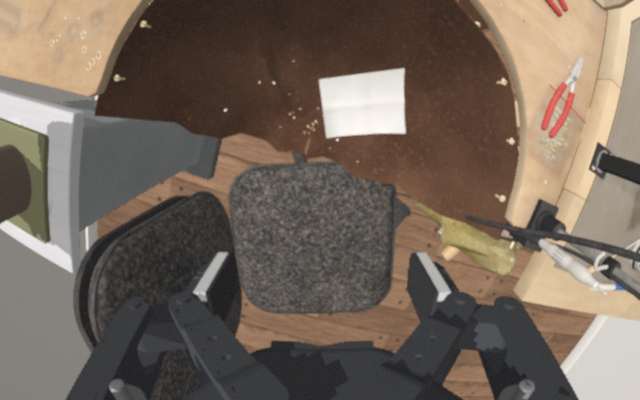

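The wrist view shows the fingers and the floor, and the camera sits on the tool's +x side. The move was refused because every row needs all the keys, so I'll resend it.

Request:
move_arm --series '[{"hand":1,"x":4,"y":5,"z":0,"ax":0,"ay":0,"az":-0.037},{"hand":1,"x":8,"y":9.5,"z":0,"ax":0,"ay":0,"az":-0.037},{"hand":1,"x":12,"y":14,"z":0,"ax":0,"ay":0,"az":-0.037},{"hand":1,"x":16,"y":19,"z":-2,"ax":0,"ay":0,"az":-0.037},{"hand":1,"x":20,"y":23.5,"z":-4,"ax":0,"ay":0,"az":-0.037},{"hand":1,"x":24,"y":28,"z":-5,"ax":0,"ay":0,"az":-0.037},{"hand":1,"x":27,"y":32,"z":-5,"ax":0,"ay":0,"az":-0.037},{"hand":1,"x":30,"y":36,"z":-5,"ax":0,"ay":0,"az":-0.037}]'

```text
clock: 0.95
position: [431.5, -242.8, 203.2]
orientation: [-3.141, 0.001, 0.275]
wrist_force: [0.2, 0.1, -0.4]
opening: 0.3
finger_force: 0.0
```

```bash
cat >> h.py <<'E'
from scipy.spatial.transform import Rotation as R
def wz(u,v,z,s):
    i=env.camera_info('wrist'); T=np.eye(4); T[:3,:3]=R.from_euler('xyz',s['orientation']).as_matrix(); T[:3,3]=s['position']
    T=T@np.array(i['T_tool_cam']); a=np.array([u-i['cx'],v-i['cy']]); r=np.hypot(*a); t=r/i['fx']
    d=T[:3,:3]@np.array([a[0]/r*np.sin(t),-a[1]/r*np.sin(t),-np.cos(t)]); o=T[:3,3]
    return (o+d*(z-o[2])/d[2])[:2].round(1)
def pose():
    s=env.observe(); print(s['clock'],s['position'].round(1),s['orientation'].round(3),s['joint_pos'].round(2),'F',s['wrist_force'].round(1),s['opening']); return s
E
python3 - <<'E'
from h import *
s=pose(); snap('wrist','w2'); import json; json.dump({k:list(map(float,s[k])) for k in('position','orientation')},open('w2.json','w'))
E
```

```text
0.95 [ 431.5 -242.8  203.2] [-3.141e+00  1.000e-03  2.750e-01] [-0.6   0.24  1.73 -0.    1.17  0.7 ] F [ 0.2  0.1 -0.4] 0.34776368098204047
```

View pics/w2.png

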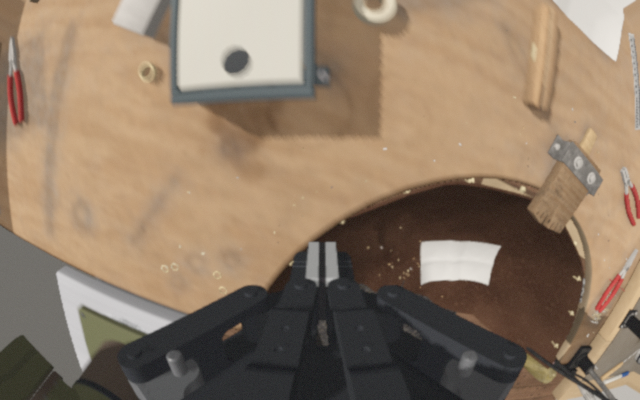

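The wrist view shows the pad at (236,61), with the cover's front edge running from about (178,92) to (304,87).

```bash
python3 - <<'E'
from h import *
import json; s=json.load(open('w2.json'))
for p in [(236,61,65),(178,92,65),(304,87,65),(172,101,64),(313,95,64)]: print(p,wz(*p,s))
s=pose()
E
```

```text
(236, 61, 65) [ 523.9 -140.6]
(178, 92, 65) [486.7 -92.7]
(304, 87, 65) [ 515.4 -203.7]
(172, 101, 64) [477.4 -87.9]
(313, 95, 64) [ 510.8 -212.8]
1.0 [ 435.6 -236.5  202.9] [-3.136 -0.004  0.278] [-0.59  0.24  1.73  0.01  1.17  0.7 ] F [3.3 4.5 0.6] 0.004346807193113111
```

Request:
move_arm --series '[{"hand":1,"x":3,"y":3.5,"z":-1,"ax":0,"ay":0,"az":-0.01},{"hand":1,"x":6,"y":7,"z":-4,"ax":0,"ay":0,"az":-0.01},{"hand":1,"x":8.6,"y":9.4,"z":-7,"ax":0,"ay":0,"az":-0.01},{"hand":1,"x":8.6,"y":9.4,"z":-10,"ax":0,"ay":0,"az":-0.01},{"hand":1,"x":8.6,"y":9.4,"z":-10,"ax":0,"ay":0,"az":-0.01},{"hand":1,"x":8.6,"y":9.4,"z":-10,"ax":0,"ay":0,"az":-0.01},{"hand":1,"x":8.6,"y":9.4,"z":-10,"ax":0,"ay":0,"az":-0.01},{"hand":1,"x":8.6,"y":9.4,"z":-10,"ax":0,"ay":0,"az":-0.01}]'

```text
clock: 1.8
position: [517.6, -151.9, 105.8]
orientation: [3.14, -0.003, 0.263]
wrist_force: [-0.4, -0.4, 0.5]
opening: -0.1
finger_force: 0.0
```

Request:
move_arm --series '[{"hand":1,"x":0.4,"y":1,"z":-1,"ax":0,"ay":0,"az":0},{"hand":1,"x":0.4,"y":1,"z":-2,"ax":0,"ay":0,"az":0},{"hand":1,"x":0.4,"y":1,"z":-2.4,"ax":0,"ay":0,"az":0},{"hand":1,"x":0.4,"y":1,"z":-2.6,"ax":0,"ay":0,"az":0},{"hand":1,"x":0.4,"y":1,"z":-2.7,"ax":0,"ay":0,"az":0},{"hand":1,"x":0.4,"y":1,"z":-2.8,"ax":0,"ay":0,"az":0},{"hand":1,"x":0.4,"y":1,"z":-2.9,"ax":0,"ay":0,"az":0},{"hand":1,"x":0.4,"y":1,"z":-2.9,"ax":0,"ay":0,"az":0}]'

```text
clock: 2.6
position: [520.9, -140.6, 75.2]
orientation: [-3.141, -0.0, 0.265]
wrist_force: [0.5, 2.5, 2.7]
opening: -0.1
finger_force: 1.4
```

Request:
move_arm --series '[{"hand":1,"x":0,"y":0,"z":-0.1,"ax":0,"ay":0,"az":0},{"hand":1,"x":0,"y":0,"z":-0.2,"ax":0,"ay":0,"az":0},{"hand":1,"x":0,"y":0,"z":-0.3,"ax":0,"ay":0,"az":0},{"hand":1,"x":0,"y":0,"z":-0.4,"ax":0,"ay":0,"az":0},{"hand":1,"x":0,"y":0,"z":-0.4,"ax":0,"ay":0,"az":0},{"hand":1,"x":0,"y":0,"z":-0.4,"ax":0,"ay":0,"az":0},{"hand":1,"x":0,"y":0,"z":-0.4,"ax":0,"ay":0,"az":0},{"hand":1,"x":0,"y":0,"z":-0.4,"ax":0,"ay":0,"az":0}]'

```text
clock: 3.4
position: [521.1, -140.7, 74.4]
orientation: [3.14, -0.002, 0.265]
wrist_force: [-6.3, 3.5, 28.9]
opening: 0.5
finger_force: 14.4
```

It's at the hard stop with 29 N. Now I'll retreat up and back.

Request:
move_arm --series '[{"hand":1,"x":0,"y":0,"z":2,"ax":0,"ay":0,"az":0},{"hand":1,"x":-2,"y":-0.5,"z":5,"ax":0,"ay":0,"az":0},{"hand":1,"x":-5,"y":-1.3,"z":8,"ax":0,"ay":0,"az":0},{"hand":1,"x":-8,"y":-2.2,"z":11,"ax":0,"ay":0,"az":0},{"hand":1,"x":-11,"y":-3,"z":13,"ax":0,"ay":0,"az":0},{"hand":1,"x":-11,"y":-3,"z":13,"ax":0,"ay":0,"az":0},{"hand":1,"x":-11,"y":-3,"z":13,"ax":0,"ay":0,"az":0},{"hand":1,"x":-11,"y":-3,"z":13,"ax":0,"ay":0,"az":0}]'

```text
clock: 4.2
position: [411.2, -170.7, 200.4]
orientation: [-3.141, 0.0, 0.265]
wrist_force: [0.1, 0.2, -0.6]
opening: -0.2
finger_force: 0.0
```

Request:
move_arm --series '[{"hand":1,"x":0,"y":0,"z":0,"ax":0,"ay":0,"az":0},{"hand":1,"x":0,"y":0,"z":0,"ax":0,"ay":0,"az":0},{"hand":1,"x":0,"y":0,"z":0,"ax":0,"ay":0,"az":0},{"hand":1,"x":0,"y":0,"z":0,"ax":0,"ay":0,"az":0},{"hand":1,"x":0,"y":0,"z":0,"ax":0,"ay":0,"az":0},{"hand":1,"x":0,"y":0,"z":0,"ax":0,"ay":0,"az":0},{"hand":1,"x":0,"y":0,"z":0,"ax":0,"ay":0,"az":0},{"hand":1,"x":0,"y":0,"z":0,"ax":0,"ay":0,"az":0}]'

```text
clock: 5.0
position: [410.9, -170.7, 201.1]
orientation: [3.141, -0.0, 0.265]
wrist_force: [0.3, -0.4, -0.1]
opening: 0.0
finger_force: 0.0
```

Request:
move_arm --series '[{"hand":1,"x":0,"y":0,"z":0,"ax":0,"ay":0,"az":0},{"hand":1,"x":0,"y":0,"z":0,"ax":0,"ay":0,"az":0},{"hand":1,"x":0,"y":0,"z":0,"ax":0,"ay":0,"az":0},{"hand":1,"x":0,"y":0,"z":0,"ax":0,"ay":0,"az":0},{"hand":1,"x":0,"y":0,"z":0,"ax":0,"ay":0,"az":0},{"hand":1,"x":0,"y":0,"z":0,"ax":0,"ay":0,"az":0},{"hand":1,"x":0,"y":0,"z":0,"ax":0,"ay":0,"az":0},{"hand":1,"x":0,"y":0,"z":0,"ax":0,"ay":0,"az":0}]'

```text
clock: 5.8
position: [410.9, -170.7, 201.0]
orientation: [-3.142, 0.0, 0.265]
wrist_force: [-0.3, 1.0, -0.2]
opening: -0.1
finger_force: 0.0
```

```bash
python3 - <<'E'
from h import *
s=pose(); snap('wrist','w3'); import json; json.dump({k:list(map(float,s[k])) for k in('position','orientation')},open('w3.json','w'))
E
```

```text
5.8 [ 410.9 -170.7  201. ] [-3.142  0.     0.265] [-0.49  0.17  1.83  0.    1.14  0.82] F [-0.3  1.  -0.2] -0.056537524746941833
```

View pics/w3.png

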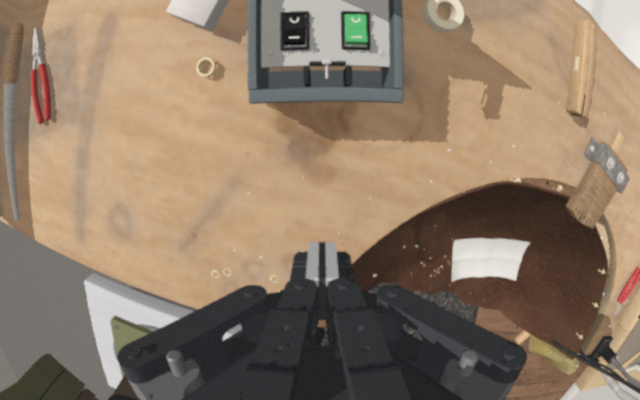

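The cover is open. The green rocker is on the right at about (356,30), and its white bar is near (356,39). I'll zoom in.

```bash
python3 - <<'E'
from h import *
import json; s=json.load(open('w3.json'))
a=cv2.imread('pics/w3.png')[0:110,240:410]; cv2.imwrite('pics/c3.png',cv2.resize(a,None,fx=4,fy=4,interpolation=2))
print([wz(*p,64,s) for p in [(249,101),(403,100)]])
E
```

```text
[array([472.7, -89.8]), array([ 508.5, -216.4])]
```

View pics/c3.png

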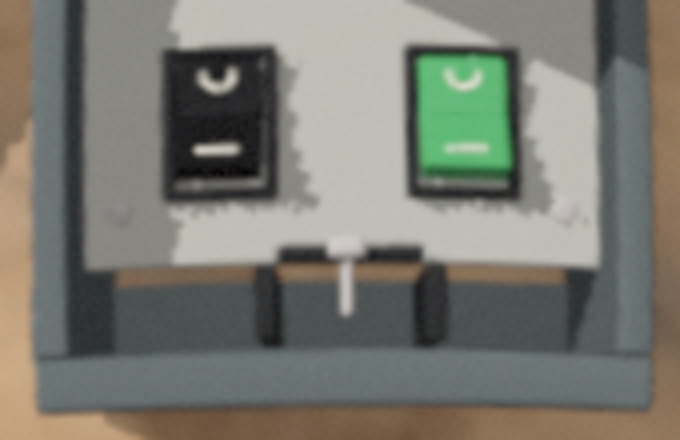

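```bash
python3 - <<'E'
from h import *
import json; s=json.load(open('w3.json'))
print('bar',wz(356.75,37.25,55,s),'frame f',wz(355.5,49,48,s),'b',wz(356,11.75,48,s), 'rocker mid',wz(357,28.5,52,s),'black bar',wz(294,37.3,55,s))
print(wz(249.5,102,64,s),wz(402.5,101.5,64,s))
E
```

```text
bar [ 551.  -164.1] frame f [ 541.7 -166.2] b [ 576.3 -157.5] rocker mid [ 559.8 -162.3] black bar [ 536.6 -111.9]
[472.  -90.5] [ 507.1 -216.3]
```

Request:
move_arm --series '[{"hand":1,"x":2,"y":0,"z":0,"ax":0.035,"ay":-0.129,"az":0},{"hand":1,"x":4,"y":0.2,"z":0,"ax":0.07,"ay":-0.257,"az":0},{"hand":1,"x":7,"y":0.4,"z":-2,"ax":0.106,"ay":-0.386,"az":0},{"hand":1,"x":10,"y":0.6,"z":-4,"ax":0.106,"ay":-0.386,"az":0},{"hand":1,"x":13,"y":0.7,"z":-7,"ax":0.106,"ay":-0.386,"az":0},{"hand":1,"x":14.1,"y":0.7,"z":-10,"ax":0.106,"ay":-0.386,"az":0},{"hand":1,"x":14.1,"y":0.7,"z":-11,"ax":0.106,"ay":-0.386,"az":0},{"hand":1,"x":14.1,"y":0.7,"z":-11,"ax":0.106,"ay":-0.386,"az":0}]'

```text
clock: 6.65
position: [550.3, -162.5, 89.0]
orientation: [-3.136, -0.397, 0.264]
wrist_force: [-0.1, -0.4, -0.7]
opening: 0.2
finger_force: 0.0
```

```bash
python3 - <<'E'
from h import *
pose(); snap('wrist','w4')
a=cv2.imread('pics/w4.png'); snap('side','d4'); b=cv2.resize(cv2.imread('pics/d4.png')[100:280,230:410],(400,400))
cv2.imwrite('pics/c4.png',np.hstack([a[:,120:520],b]))
E
```

```text
6.65 [ 550.3 -162.5   89. ] [-3.136 -0.397  0.264] [-0.54  0.39  1.97  0.55  0.57  0.33] F [-0.1 -0.4 -0.7] 0.20811516967800378
```

View pics/c4.png

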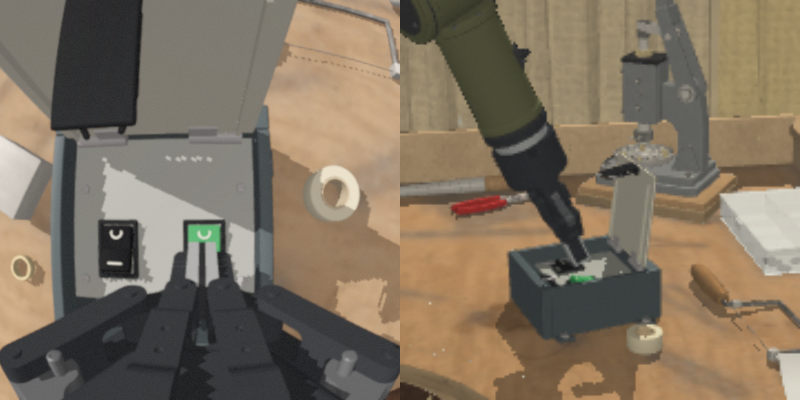

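The fingertips are over the front half of the green rocker, clear of the tongue and cover. Now I'll press down.

Request:
move_arm --series '[{"hand":1,"x":0,"y":-0.1,"z":-0.8,"ax":0,"ay":0,"az":0},{"hand":1,"x":0,"y":-0.1,"z":-1.2,"ax":0,"ay":0,"az":0},{"hand":1,"x":0,"y":-0.1,"z":-1.5,"ax":0,"ay":0,"az":0},{"hand":1,"x":0,"y":-0.1,"z":-1.7,"ax":0,"ay":0,"az":0},{"hand":1,"x":0,"y":-0.1,"z":-1.9,"ax":0,"ay":0,"az":0},{"hand":1,"x":0,"y":-0.1,"z":-2.0,"ax":0,"ay":0,"az":0},{"hand":1,"x":0,"y":-0.1,"z":-2.0,"ax":0,"ay":0,"az":0},{"hand":1,"x":0,"y":-0.1,"z":-2.0,"ax":0,"ay":0,"az":0}]'

```text
clock: 7.55
position: [552.1, -164.9, 71.4]
orientation: [-3.141, -0.401, 0.265]
wrist_force: [-2.0, 0.0, 4.0]
opening: 0.0
finger_force: 1.8
```

Request:
move_arm --series '[{"hand":1,"x":0,"y":0,"z":-0.1,"ax":0,"ay":0,"az":0},{"hand":1,"x":0,"y":0,"z":-0.2,"ax":0,"ay":0,"az":0},{"hand":1,"x":0,"y":0,"z":-0.3,"ax":0,"ay":0,"az":0},{"hand":1,"x":0,"y":0,"z":-0.3,"ax":0,"ay":0,"az":0},{"hand":1,"x":0,"y":0,"z":-0.3,"ax":0,"ay":0,"az":0},{"hand":1,"x":0,"y":0,"z":-0.3,"ax":0,"ay":0,"az":0},{"hand":1,"x":0,"y":0,"z":-0.3,"ax":0,"ay":0,"az":0},{"hand":1,"x":0,"y":0,"z":-0.3,"ax":0,"ay":0,"az":0}]'

```text
clock: 8.35
position: [552.0, -164.7, 68.5]
orientation: [-3.141, -0.401, 0.265]
wrist_force: [-3.4, 0.1, 7.7]
opening: 0.2
finger_force: 4.1
```

Request:
move_arm --series '[{"hand":1,"x":0,"y":0,"z":-0.1,"ax":0,"ay":0,"az":0},{"hand":1,"x":0,"y":0,"z":-0.1,"ax":0,"ay":0,"az":0},{"hand":1,"x":0,"y":0,"z":1,"ax":0,"ay":0,"az":0},{"hand":1,"x":-2,"y":-0.5,"z":4,"ax":0,"ay":0,"az":0},{"hand":1,"x":-5,"y":-1.3,"z":7,"ax":0,"ay":0,"az":0},{"hand":1,"x":-7,"y":-2,"z":10,"ax":0,"ay":0,"az":0},{"hand":1,"x":-7,"y":-2,"z":10,"ax":0,"ay":0,"az":0},{"hand":1,"x":-7,"y":-2,"z":10,"ax":0,"ay":0,"az":0}]'

```text
clock: 9.15
position: [482.0, -185.1, 168.6]
orientation: [3.142, -0.401, 0.264]
wrist_force: [-0.5, 0.3, -0.3]
opening: -0.1
finger_force: 0.0
```

```bash
python3 - <<'E'
from h import *
pose(); snap('wrist','w5')
a=cv2.imread('pics/w5.png')
b=cv2.imread('pics/w4.png')
cv2.imwrite('pics/c5.png',np.hstack([a[:,120:520],cv2.resize(a[160:310,230:380],(400,400),interpolation=2)]))
E
```

```text
9.15 [ 482.  -185.1  168.6] [ 3.142 -0.401  0.264] [-0.67  0.21  1.98  0.47  0.76  0.33] F [-0.5  0.3 -0.3] -0.0804708882814408
```

View pics/c5.png

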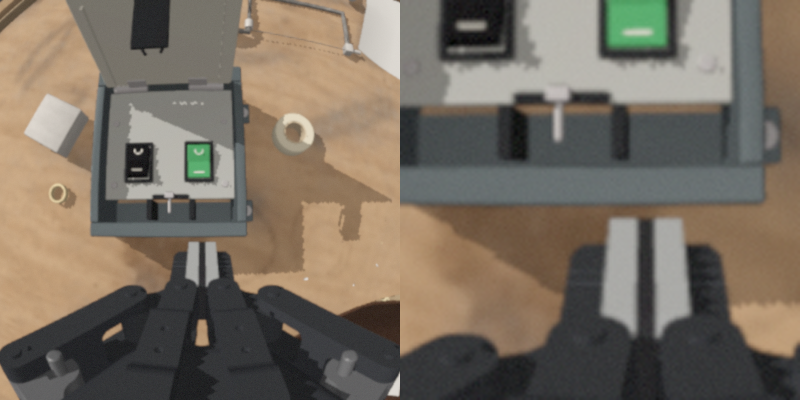

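Green is now rocked on, with its front bar down, and black is unchanged. Next I'll go over the top to behind the cover.

Request:
move_arm --series '[{"hand":1,"x":0,"y":0,"z":3,"ax":-0.035,"ay":0.129,"az":0},{"hand":1,"x":1,"y":0.5,"z":6.5,"ax":-0.07,"ay":0.257,"az":0},{"hand":1,"x":4,"y":1.8,"z":7,"ax":-0.106,"ay":0.386,"az":0},{"hand":1,"x":8,"y":3.6,"z":7,"ax":-0.106,"ay":0.386,"az":0},{"hand":1,"x":12,"y":5.4,"z":7,"ax":-0.106,"ay":0.386,"az":0},{"hand":1,"x":16,"y":7.2,"z":7,"ax":-0.106,"ay":0.386,"az":0},{"hand":1,"x":18,"y":8.2,"z":7,"ax":-0.106,"ay":0.386,"az":0},{"hand":1,"x":18,"y":8.2,"z":7,"ax":-0.106,"ay":0.386,"az":0}]'

```text
clock: 10.0
position: [665.0, -99.7, 234.5]
orientation: [-3.139, 0.002, 0.269]
wrist_force: [-0.4, 0.4, 0.7]
opening: 0.0
finger_force: 0.0
```

Request:
move_arm --series '[{"hand":1,"x":0,"y":0,"z":-2,"ax":0,"ay":0,"az":0},{"hand":1,"x":0,"y":0,"z":-4,"ax":0,"ay":0,"az":0},{"hand":1,"x":0,"y":0,"z":-6,"ax":0,"ay":0,"az":0},{"hand":1,"x":0,"y":0,"z":-6.4,"ax":0,"ay":0,"az":0},{"hand":1,"x":0,"y":0,"z":-6.4,"ax":0,"ay":0,"az":0},{"hand":1,"x":-0.6,"y":-0.2,"z":-6.4,"ax":0,"ay":0,"az":0},{"hand":1,"x":-1.2,"y":-0.3,"z":-6.4,"ax":0,"ay":0,"az":0},{"hand":1,"x":-1.2,"y":-0.3,"z":-6.4,"ax":0,"ay":0,"az":0}]'

```text
clock: 10.8
position: [649.1, -106.0, 175.2]
orientation: [3.141, -0.001, 0.264]
wrist_force: [0.1, -0.4, 0.1]
opening: 0.1
finger_force: 0.0
```

Request:
move_arm --series '[{"hand":1,"x":-1,"y":-0.3,"z":0,"ax":0,"ay":0,"az":0},{"hand":1,"x":-2,"y":-0.6,"z":0.1,"ax":0,"ay":0,"az":0},{"hand":1,"x":-2.8,"y":-0.8,"z":0.2,"ax":0,"ay":0,"az":0},{"hand":1,"x":-3.5,"y":-1.05,"z":0.2,"ax":0,"ay":0,"az":0},{"hand":1,"x":-4.2,"y":-1.2,"z":0.1,"ax":0,"ay":0,"az":0},{"hand":1,"x":-4.9,"y":-1.4,"z":0,"ax":0,"ay":0,"az":0},{"hand":1,"x":-5.6,"y":-1.6,"z":-0.2,"ax":0,"ay":0,"az":0},{"hand":1,"x":-6.3,"y":-1.8,"z":-0.4,"ax":0,"ay":0,"az":0}]'

```text
clock: 11.6
position: [586.5, -123.9, 169.8]
orientation: [3.142, -0.0, 0.265]
wrist_force: [3.4, 1.5, -0.7]
opening: -0.2
finger_force: 1.2
```

Request:
move_arm --series '[{"hand":1,"x":-0.7,"y":-0.2,"z":-0.35,"ax":0,"ay":0,"az":0},{"hand":1,"x":-1.35,"y":-0.4,"z":-0.7,"ax":0,"ay":0,"az":0},{"hand":1,"x":-2,"y":-0.55,"z":-1.1,"ax":0,"ay":0,"az":0},{"hand":1,"x":-2.6,"y":-0.7,"z":-1.5,"ax":0,"ay":0,"az":0},{"hand":1,"x":-3.2,"y":-0.9,"z":-2.05,"ax":0,"ay":0,"az":0},{"hand":1,"x":-3.75,"y":-1.05,"z":-2.6,"ax":0,"ay":0,"az":0},{"hand":1,"x":-4.2,"y":-1.2,"z":-3.2,"ax":0,"ay":0,"az":0},{"hand":1,"x":-4.7,"y":-1.3,"z":-3.8,"ax":0,"ay":0,"az":0}]'

```text
clock: 12.4
position: [539.7, -136.9, 131.6]
orientation: [3.141, -0.0, 0.265]
wrist_force: [3.7, 0.5, 1.6]
opening: 0.0
finger_force: 1.3
```

Request:
move_arm --series '[{"hand":1,"x":-0.4,"y":-0.1,"z":-0.7,"ax":0,"ay":0,"az":0},{"hand":1,"x":-0.8,"y":-0.2,"z":-1.5,"ax":0,"ay":0,"az":0},{"hand":1,"x":-1.2,"y":-0.3,"z":-2.4,"ax":0,"ay":0,"az":0},{"hand":1,"x":-1.4,"y":-0.4,"z":-3.1,"ax":0,"ay":0,"az":0},{"hand":1,"x":-1.6,"y":-0.4,"z":-3.8,"ax":0,"ay":0,"az":0},{"hand":1,"x":-1.7,"y":-0.4,"z":-4.5,"ax":0,"ay":0,"az":0},{"hand":1,"x":-1.8,"y":-0.4,"z":-4.9,"ax":0,"ay":0,"az":0},{"hand":1,"x":-1.8,"y":-0.4,"z":-5.2,"ax":0,"ay":0,"az":0}]'

```text
clock: 13.2
position: [521.1, -140.7, 79.4]
orientation: [-3.141, 0.002, 0.265]
wrist_force: [0.3, -1.3, 2.1]
opening: -0.1
finger_force: 1.4
```

Request:
move_arm --series '[{"hand":1,"x":0,"y":0,"z":-0.2,"ax":0,"ay":0,"az":0},{"hand":1,"x":0,"y":0,"z":-0.4,"ax":0,"ay":0,"az":0},{"hand":1,"x":0,"y":0,"z":-0.5,"ax":0,"ay":0,"az":0},{"hand":1,"x":0,"y":0,"z":-0.6,"ax":0,"ay":0,"az":0},{"hand":1,"x":0,"y":0,"z":-0.7,"ax":0,"ay":0,"az":0},{"hand":1,"x":0,"y":0,"z":-0.7,"ax":0,"ay":0,"az":0},{"hand":1,"x":0,"y":0,"z":-0.7,"ax":0,"ay":0,"az":0},{"hand":1,"x":0,"y":0,"z":-0.7,"ax":0,"ay":0,"az":0}]'

```text
clock: 14.0
position: [521.2, -140.7, 74.7]
orientation: [3.141, 0.0, 0.265]
wrist_force: [-4.6, -0.5, 16.3]
opening: 0.2
finger_force: 8.4
```

Request:
move_arm --series '[{"hand":1,"x":0,"y":0,"z":-0.1,"ax":0,"ay":0,"az":0},{"hand":1,"x":0,"y":0,"z":-0.1,"ax":0,"ay":0,"az":0},{"hand":1,"x":0,"y":0,"z":1,"ax":0,"ay":0,"az":0},{"hand":1,"x":0,"y":0,"z":3,"ax":0,"ay":0,"az":0},{"hand":1,"x":-3,"y":-0.8,"z":6,"ax":0,"ay":0,"az":0},{"hand":1,"x":-7,"y":-2,"z":9,"ax":0,"ay":0,"az":0},{"hand":1,"x":-10,"y":-3,"z":12,"ax":0,"ay":0,"az":0},{"hand":1,"x":-10,"y":-3,"z":12,"ax":0,"ay":0,"az":0}]'

```text
clock: 14.8
position: [419.6, -171.3, 196.0]
orientation: [3.139, -0.002, 0.263]
wrist_force: [0.6, -0.2, 0.4]
opening: 0.2
finger_force: 0.0
```

Request:
move_arm --series '[{"hand":1,"x":0,"y":0,"z":0,"ax":0,"ay":0,"az":0},{"hand":1,"x":0,"y":0,"z":0,"ax":0,"ay":0,"az":0},{"hand":1,"x":0,"y":0,"z":0,"ax":0,"ay":0,"az":0},{"hand":1,"x":0,"y":0,"z":0,"ax":0,"ay":0,"az":0},{"hand":1,"x":0,"y":0,"z":0,"ax":0,"ay":0,"az":0},{"hand":1,"x":0,"y":0,"z":0,"ax":0,"ay":0,"az":0},{"hand":1,"x":0,"y":0,"z":0,"ax":0,"ay":0,"az":0},{"hand":1,"x":0,"y":0,"z":0,"ax":0,"ay":0,"az":0}]'

```text
clock: 15.6
position: [421.9, -170.7, 192.9]
orientation: [-3.141, 0.0, 0.265]
wrist_force: [-0.5, -0.0, 0.1]
opening: 0.1
finger_force: 0.0
```

```bash
python3 - <<'E'
from h import *
pose(); snap('wrist','w6'); p,d=snap('side','d6')
print(world('side',d,310,215),world('side',d,330,214))
a=cv2.imread('pics/w6.png')[:,120:520]
cv2.imwrite('pics/c6.png',np.hstack([a,cv2.resize(cv2.imread('pics/d6.png')[150:290,240:380],(400,400))]))
E
```

```text
15.6 [ 421.9 -170.7  192.9] [-3.141  0.     0.265] [-0.48  0.2   1.82  0.    1.12  0.83] F [-0.5 -0.   0.1] 0.08032882289833512
[ 558.3 -128.    66.7] [ 616.  -107.8   57.6]
```

View pics/c6.png

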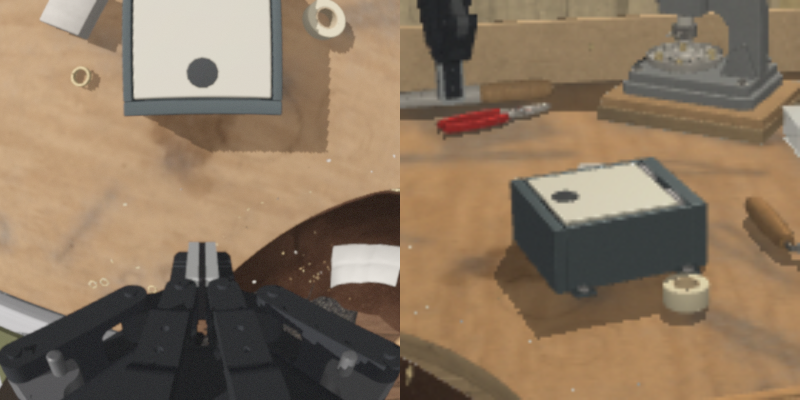

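The cover has been latched shut for over a second with the robot clear, and nothing around the box has been disturbed. I'll hand it in.

```bash
python3 -c "
from cell import env
print(env.sign_off())"
```

```text
the job is handed in; nothing more can be done
None
```

The dust extractor is switched on: the green rocker is on, the black one is still off, and the cover is pressed home and latched. I handed it in at about 16 s with nothing around the box moved.

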